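# Rebalance a centrifuge rotor by trading carriers

## Robot

A 7-joint arm with a two-finger parallel gripper is mounted at the origin on a cart in front of the work surface, level with it; the furniture and walls round the work are solid. World frame = base frame: x ahead of the robot, y to its left, z up, the work surface at z = 0. Lengths are in mm, angles in rad, forces in N, time in s.
With the tool pointing down it reaches from about 425 to 875 mm from the base axis. Payload 4.7 kg.
Tool frame: the origin (TCP) lies on the front face of the gripper's body, between the roots of the fingers; the fingertips stand 73 mm ahead of it and the grasp point (between the pads) lies 54 mm ahead of it (manip.hold_point_z is the distance from the TCP to the grasp point, in mm); z points along the fingers, y is the direction in which the jaws open and shut (so a half turn about z gives the same grasp; the last joint's range is limited). The gripper opens to 85 mm and grips with 20 to 120 N. Pads are 22 mm wide; open, the fingers measure 114 mm over their backs; the gripper's body (76 mm by 85 mm) begins 54 mm behind the grasp point. The pads swing forward as they close: fully open they stand 13 mm farther back than shut.
Start: joints at [1.207, 0.321, -0.07, 1.45, 0.023, 1.371, -0.057], TCP at [239.752, -604.182, 303.949] pointing down, gripper open.
Joint ranges: [-2.86, 2.86], [-0.3, 2.09], [-1.38, 1.24], [0.06, 2.45], [-1.56, 4.7], [0.09, 2.05], [-2.69, 2.69]. Speed limits (rad/s): [2.57, 2.57, 3.14, 3.14, 3.14, 3.14, 3.14].

## Interface

Orientations are given as a unit quaternion [w, x, y, z].
In Python, from cell import monitor, eyes, workorder, manip gives the robot as it stands. The module is installed in compiled form; this text tells all that it offers.
- The arm moves only by the tool apply_moves, never from a script. Its argument "motion" is a list of rows, each a list of 3 entries, a list of its own where there are three numbers: the shift along the tool's x, y, z in cm, then the turn, a rotation vector about the tool's x, y, z in rad, then the finger opening in cm, from 0 to 8.54. A call has 1 to 5 rows; each row is the pose to reach, as a shift and turn from the pose commanded when the call began, along the tool's axes at that moment; what a row does not reach only later rows make up. A row lasts 1/10 s, in which the tool goes at most 50 mm and 8.59 degrees, less where a joint would pass 70% of its speed; a pose out of reach is approached as far as the arm can. A call with a gripper value outside its range is refused whole. The fingers move at their own pace and stop on an object; "force" is the grip in N (left out, the last holds). Time passes only in rows, so rows that repeat a pose let the fingers close. It gives the time, the measured TCP pose, the force and the opening at its end, in the units of the state.
- monitor.get_obs(): the state, without advancing time (a new reading comes with each control period).
- eyes.read_camera(name): name is "scene" or "top"; returns the picture (400x640x3 uint8, red, green, blue); there is no depth.
- eyes.calibration(name): a dict with "fx", "fy", "cx", "cy" (pixels), "camera_from_world" (4x4, takes a point from world to camera coordinates). Camera axes: x right, y down, z forward; pixel columns grow to the right and rows downward; lengths in mm; the calibration is good to about 2 mm. A picture is of the moment at which its call begins. calibration takes no time and is no camera call.
- workorder.sign_off(): hands the job in, once; it reports no verdict.
The state is a dict: "time_s": time; "joint_positions": joint angles; "joint_vel": joint speeds; "tau": joint torques, N m; "tool_pos": TCP position; "ee_rot": TCP orientation; "contact_force": force on the tool from outside, world axes, zero at the start; "ft_torque": the same for the moment, N m; "gripper_width": finger opening in mm.
Only numpy, scipy, OpenCV 4.12 (cv2) and the standard library are available. Lean on these libraries where they do the work, as an engineer would, in place of code of your own. Each camera call takes 0.05 s, during which the arm holds its last target.

## Task

This centrifuge rotor was loaded out of balance. Rearrange its six loads so that each faces its own kind straight across the hub - bottle opposite bottle, single-tube carrier opposite single-tube carrier, four-tube carrier opposite four-tube carrier - with all six upright and fully home in the bores; which pair takes which two facing bores does not matter. The rotor is full, so the bare cork mat is there to park one on while you trade the others; never tip a load over, and leave the dropper bottle and the wash bottle where they stand.

Things in the scene. Friction and masses are not known exactly. Their poses are not given: they have to be found in the camera images.
- bottle_1: White screw-cap centrifuge bottle: plain flat round top, ribbed cap, no tubes showing; 36 mm round, 65 mm tall; one of two alike. Loose, 90 g. Origin: centre of its underside, z up; any yaw. Lowest 12 mm taper to a flat 24 mm foot; it stands by itself on mat or bench. In a bore, heights 37 to 65 mm of it stand clear of the rotor: grip there from above
- bottle_2: White screw-cap centrifuge bottle: plain flat round top, ribbed cap, no tubes showing; 36 mm round, 65 mm tall; one of two alike. Loose, 90 g. Origin: centre of its underside, z up; any yaw. Lowest 12 mm taper to a flat 24 mm foot; it stands by itself on mat or bench. In a bore, heights 37 to 65 mm of it stand clear of the rotor: grip there from above
- single_1: Grey tube carrier with ONE white-capped tube in the middle of its top; 36 mm round collar to 65 mm height, the 20 mm cap above it to 85 mm; one of two alike. Loose, 90 g. Origin: centre of its underside, z up; any yaw. Lowest 12 mm taper to a flat 24 mm foot; it stands by itself on mat or bench. In a bore, heights 37 to 65 mm of it stand clear of the rotor: grip there from above
- single_2: Grey tube carrier with ONE white-capped tube in the middle of its top; 36 mm round collar to 65 mm height, the 20 mm cap above it to 85 mm; one of two alike. Loose, 90 g. Origin: centre of its underside, z up; any yaw. Lowest 12 mm taper to a flat 24 mm foot; it stands by itself on mat or bench. In a bore, heights 37 to 65 mm of it stand clear of the rotor: grip there from above
- four_1: Grey tube carrier with FOUR small white-capped tubes in its top; 36 mm round collar to 65 mm height, the caps above it to 71 mm; one of two alike. Loose, 90 g. Origin: centre of its underside, z up; any yaw. Lowest 12 mm taper to a flat 24 mm foot; it stands by itself on mat or bench. In a bore, heights 37 to 65 mm of it stand clear of the rotor: grip there from above
- four_2: Grey tube carrier with FOUR small white-capped tubes in its top; 36 mm round collar to 65 mm height, the caps above it to 71 mm; one of two alike. Loose, 90 g. Origin: centre of its underside, z up; any yaw. Lowest 12 mm taper to a flat 24 mm foot; it stands by itself on mat or bench. In a bore, heights 37 to 65 mm of it stand clear of the rotor: grip there from above
- rotor: Round aluminium rotor, 204 mm wide, on a low black stand; fixed, does not turn. Origin on its axis at bench level, z up. Top face 65 mm up. Six vertical bores, all full at the start, 40 mm wide, 37 mm deep (floor 28 mm above bench: origin height of a load fully home), centres at 75 mm radius, 0, 60, .. 300 deg from its x axis. Central lock screw 28 mm wide, 83 mm high
- cork_mat: round cork mat, 100 mm across, 5 mm thick, lying clear on the bench, nothing on it; fixed. Origin at the centre of its underside (bench level)
- dropper_bottle: small amber dropper bottle, 31 mm across, 87 mm tall, stands loose within 11 cm of the cork mat's centre, on its far side; bystander. Origin at the centre of its underside
- wash_bottle: white wash bottle with a bent spout, 68 mm across (113 mm with spout), 197 mm tall, stands loose at the back right of the bench; bystander. Origin at its underside
Mind the look-alikes: they are no part of the job. Leave any turquoise look-alike of the bottle_1 alone.

How it is judged:
By the outcome, as a careful person would: the job done as asked, in the order asked, and still so for the second after the job is handed in, with the robot touching nothing.
It also fails if it takes over 90 s, if anything falls off the work surface, if the arm or the gripper's body presses on something with over 40 N, if the wrist force passes 120 N, or if a joint passes its speed limit or range.

## Working session

There is one attempt and no reset: what is moved stays moved. The work goes in short steps, Python scripts to look and compute and a tool call to move; the robot and the scene stay as the last step left them, time stands still between calls to the robot, and variables do not carry over. Pictures are saved under pics/ and viewed, and the job is handed in when it is done.

Besides the shell and the picture viewer there is one more tool, called as name([rows], argument=value, ...), one row to a line, values as JSON. apply_moves: Moves the arm, as the interface text tells. Its arguments: {"type":"object","properties":{"motion":{"type":"array"},"force":{"type":"number"}},"required":["motion"]}

```bash
mkdir -p pics
python3 - <<'E'
from cell import monitor, eyes
import cv2,numpy as np
print(monitor.get_obs())
for n in("scene","top"):
    im=eyes.read_camera(n); cv2.imwrite(f"pics/{n}0.png",im[:,:,::-1]); np.save(f"{n}0.npy",im)
    c=eyes.calibration(n); print(n,c)
E
```

```text
{'time_s': 0.0, 'joint_positions': array([ 1.20711083,  0.32182569, -0.07006586,  1.45167411,  0.02259662,
        1.37082007, -0.05691101]), 'joint_vel': array([ 2.28672959e-04,  1.06141649e-03, -2.15864455e-05,  7.10456015e-04,
        9.84266837e-04,  1.57889854e-03,  1.39110916e-03]), 'tau': array([-6.45188811e-05, -4.93573523e+01, -3.82256582e-01, -3.14332151e+01,
        1.30104023e-02,  1.12254359e-02,  1.33979324e-06]), 'tool_pos': array([ 239.5623959 , -603.80738557,  302.82193061]), 'ee_rot': array([-9.42103223e-04,  9.82212195e-01,  1.87771839e-01, -2.32241677e-04]), 'contact_force': array([-0.33623338, -0.42619258, -0.36945385]), 'ft_torque': array([-0.03558919, -0.03133755, -0.00164763]), 'gripper_width': 85.67797771224109}
scene {'fx': 369.36941732409247, 'fy': 369.36941732409247, 'cx': 322.1301384652304, 'cy': 202.08961797900895, 'camera_from_world': array([[-8.51102486e-01, -5.24790707e-01,  1.48078680e-02,
         5.07302089e+02],
       [-4.05485184e-01,  6.39174395e-01, -6.53481337e-01,
         3.06194254e+02],
       [ 3.33476123e-01, -5.62183961e-01, -7.56797773e-01,
         6.91649117e+02],
       [ 0.00000000e+00,  0.00000000e+00,  0.00000000e+00,
         1.00000000e+00]])}
top {'fx': 481.90378550839154, 'fy': 481.90378550839154, 'cx': 315.5373637754395, 'cy': 206.71513362501955, 'camera_from_world': array([[-2.54020850e-02, -9.99464468e-01, -2.06279078e-02,
        -2.10028052e+01],
       [-9.92922837e-01,  2.76197268e-02, -1.15504939e-01,
         6.30288097e+02],
       [ 1.16012820e-01,  1.75478544e-02, -9.93092694e-01,
         9.39553728e+02],
       [ 0.00000000e+00,  0.00000000e+00,  0.00000000e+00,
         1.00000000e+00]])}
```

View pics/scene0.png

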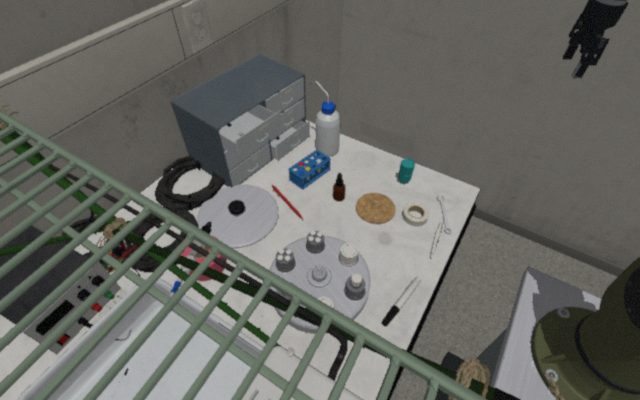

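View pics/top0.png

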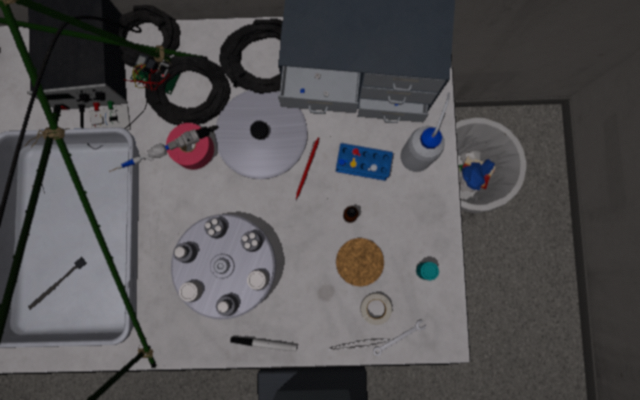

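```bash
cat > h.py <<'E'
import numpy as np,cv2
from cell import eyes
def ray(n,u,v):
    c=eyes.calibration(n);T=c["camera_from_world"];R=T[:3,:3];t=T[:3,3]
    o=-R.T@t; d=R.T@np.array([(u-c["cx"])/c["fx"],(v-c["cy"])/c["fy"],1]); return o,d
def onz(n,u,v,z):
    o,d=ray(n,u,v); return (o+d*(z-o[2])/d[2])[:2]
def proj(n,p):
    c=eyes.calibration(n);T=c["camera_from_world"];q=T[:3,:3]@np.array(p,float)+T[:3,3]
    return np.array([c["fx"]*q[0]/q[2]+c["cx"],c["fy"]*q[1]/q[2]+c["cy"]])
E
python3 - <<'E'
from h import *
print([ray(n,300,200)[0] for n in("scene","top")])
a=cv2.imread("pics/top0.png");
c1=cv2.resize(a[200:330,160:290],None,fx=4,fy=4,interpolation=cv2.INTER_CUBIC)
cv2.imwrite("pics/rot_top.png",c1)
b=cv2.imread("pics/scene0.png");cv2.imwrite("pics/rot_sc.png",cv2.resize(b[150:350,240:460],None,fx=3.6,fy=3,interpolation=cv2.INTER_CUBIC))
# mat
hsv=cv2.cvtColor(a,cv2.COLOR_BGR2HSV)
m=cv2.inRange(hsv,(8,60,80),(25,255,255)); m[:, :320]=0
k,l,s,ce=cv2.connectedComponentsWithStats(m)
for i in range(1,k):
    if s[i,4]>100: print("mat",s[i],ce[i],onz("top",*ce[i],5))
g=cv2.cvtColor(a,cv2.COLOR_BGR2GRAY)
print("rot axis via (223,265)@65",onz("top",223,265,65), "edge",onz("top",172,265,65),onz("top",275,265,65))
for nm,p,z in (("dropper",(351,213),80),("turq",(429,270),60)): print(nm,onz("top",*p,z))
E
```

```text
[array([325.27483668, 459.34993587, 716.01867949]), array([ 516.29365268,  -54.88709467, 1005.43208756])]
mat [ 336  238   48   49 1838] [359.61588683 261.72850925] [ 516.6299047  -125.06226059]
rot axis via (223,265)@65 [517.04320741 144.6275416 ] edge [519.57069423 244.44427297] [514.4774638  43.2999545]
dropper [ 610.30693902 -106.57992098]
turq [ 497.29273303 -254.72577656]
```

View pics/rot_top.png

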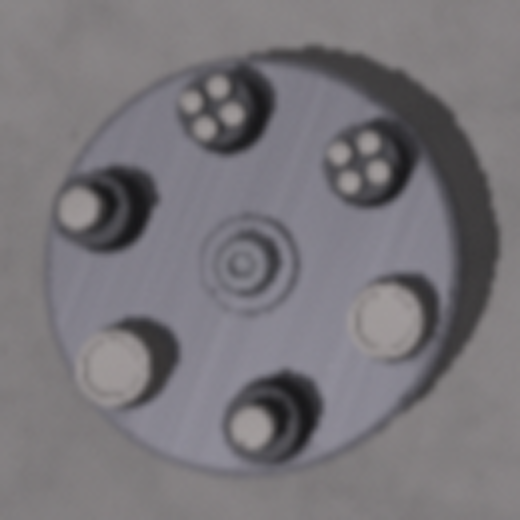

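View pics/rot_sc.png

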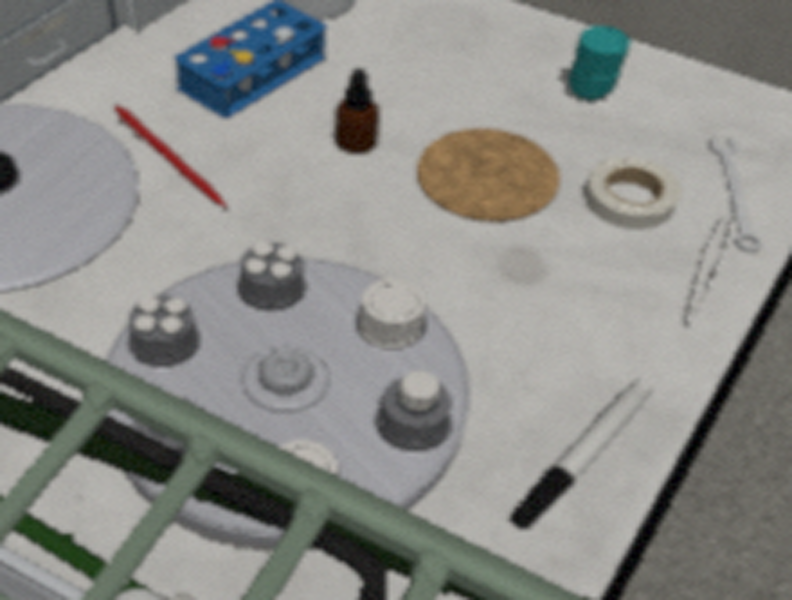

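Run:
```python
from h import *
b=cv2.imread("pics/scene0.png");cv2.imwrite("pics/sc_bl.png",cv2.resize(b[200:400,0:400],None,fx=2,fy=3,interpolation=cv2.INTER_CUBIC))
a=cv2.imread("pics/top0.png");cv2.imwrite("pics/top_l.png",cv2.resize(a[0:400,0:200],None,fx=2,fy=1.5,interpolation=cv2.INTER_CUBIC))
for p in((150,356),(52,133),(165,50)):
  for z in (0,100,200,300,400,500): print(p,z,onz("top",*p,z).round(),proj("scene",[*onz("top",*p,z),z]).round())
for z in (100,200,300,400,500,600): print("rail",z,onz("scene",400,345,z).round(),proj("top",[*onz("scene",400,345,z),z]).round(), onz("scene",100,175,z).round(),proj("top",[*onz("scene",100,175,z),z]).round())
```

```text
(150, 356) 0 [336. 309.] [357. 417.]
(150, 356) 100 [354. 272.] [363. 375.]
(150, 356) 200 [372. 236.] [370. 324.]
(150, 356) 300 [390. 200.] [379. 263.]
(150, 356) 400 [408. 164.] [390. 189.]
(150, 356) 500 [426. 128.] [404.  95.]
(52, 133) 0 [810. 529.] [ 67. 378.]
(52, 133) 100 [781. 471.] [ 79. 338.]
(52, 133) 200 [752. 413.] [ 93. 291.]
(52, 133) 300 [722. 355.] [111. 234.]
(52, 133) 400 [693. 297.] [133. 164.]
(52, 133) 500 [664. 239.] [160.  75.]
(165, 50) 0 [990. 285.] [114. 239.]
(165, 50) 100 [943. 251.] [123. 211.]
(165, 50) 200 [896. 217.] [134. 177.]
(165, 50) 300 [848. 184.] [146. 135.]
(165, 50) 400 [801. 150.] [162.  83.]
(165, 50) 500 [754. 116.] [183.  16.]
rail 100 [324. 199.] [190. 372.] [1076.  207.] [187. -14.]
rail 200 [324. 241.] [147. 387.] [954. 248.] [148.  19.]
rail 300 [324. 283.] [ 91. 405.] [832. 289.] [97. 62.]
rail 400 [324. 326.] [ 17. 430.] [711. 330.] [ 27. 121.]
rail 500 [325. 368.] [-87. 464.] [589. 371.] [-73. 205.]
rail 600 [325. 410.] [-245.  516.] [467. 412.] [-228.  336.]
```

View pics/sc_bl.png

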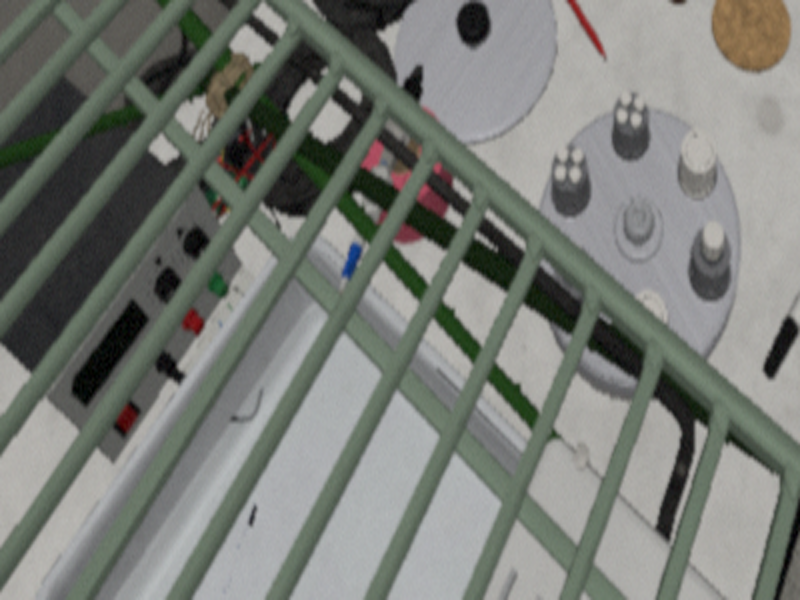

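View pics/top_l.png

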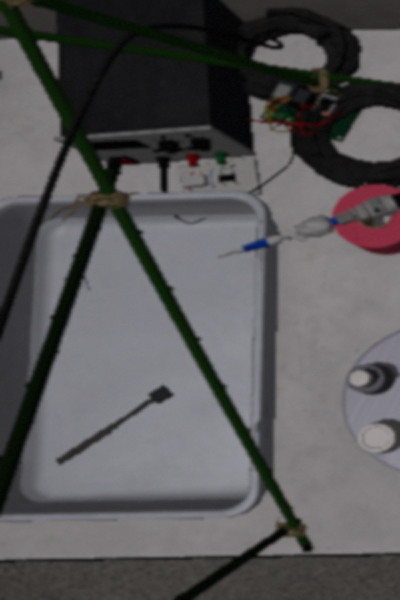

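```bash
cat > rot.py <<'E'
from h import *
from scipy.optimize import least_squares
def caps(im,cam="top",th=150,dbg=False,win=(165,285,205,325)):
    g=cv2.cvtColor(im,cv2.COLOR_RGB2GRAY); u0,u1,v0,v1=win
    s=8; z=cv2.resize(g[v0:v1,u0:u1],None,fx=s,fy=s,interpolation=cv2.INTER_CUBIC)
    hs=cv2.cvtColor(cv2.resize(im[v0:v1,u0:u1],None,fx=s,fy=s,interpolation=cv2.INTER_CUBIC),cv2.COLOR_RGB2HSV)
    m=((z>th)&(hs[:,:,1]<40)).astype(np.uint8)
    k,l,st,ce=cv2.connectedComponentsWithStats(m)
    return [((ce[i]+.5)/s-.5+[u0,v0],st[i,4]/64,st[i,2:4]/s) for i in range(1,k) if st[i,4]/64>8],z,m
E
python3 - <<'E'
from rot import *
im=np.load("top0.npy")
g=cv2.cvtColor(im,cv2.COLOR_RGB2GRAY)
for p in((223,265),(240,250),(190,291),(258,279),(180,252),(300,300),(207,225)): print(p,im[p[1],p[0]])
for th in(150,165,180):
    for c in caps(im,th=th)[0]: print(th,c[0].round(1),c[1],c[2])
E
```

```text
(223, 265) [113 112 118]
(240, 250) [128 127 136]
(190, 291) [157 150 151]
(258, 279) [159 153 154]
(180, 252) [155 149 150]
(300, 300) [134 131 133]
(207, 225) [153 148 147]
150 [179.6 253.3] 14.859375 [5.875 5.125]
150 [256.3 279.2] 111.5625 [12.25 14.75]
150 [188.1 291.1] 93.4375 [12.    10.875]
150 [222.5 306.7] 42.546875 [7.625 7.875]
```

```bash
cat > rot.py <<'E'
from h import *
from scipy.optimize import least_squares
def caps(im,win=(165,285,205,325),th=0):
    u0,u1,v0,v1=win; s=8
    z=cv2.resize(im[v0:v1,u0:u1],None,fx=s,fy=s,interpolation=cv2.INTER_CUBIC).astype(float)
    z=cv2.GaussianBlur(z,(0,0),4)
    m=((z[:,:,0]-z[:,:,2]>th)&(z.mean(2)>120)).astype(np.uint8)
    k,l,st,ce=cv2.connectedComponentsWithStats(m)
    return [((ce[i]+.5)/s-.5+[u0,v0],st[i,4]/64,st[i,2:4]/s) for i in range(1,k) if st[i,4]/64>8],m
E
python3 - <<'E'
from rot import *
im=np.load("top0.npy")
C,m=caps(im); cv2.imwrite("pics/m0.png",m[::2,::2]*255)
for c in C: print(c[0].round(1),c[1],c[2])
# rotor disc outline: bluish mask
z=im[195:335,155:300].astype(int)
b=((z[:,:,2]-z[:,:,0]>=5)).astype(np.uint8)*255
cv2.imwrite("pics/m1.png",cv2.resize(b,None,fx=3,fy=3))
E
```

```text
[217.5 266.3] 4882.140625 [120. 120.]
[214.  221.3] 17.3125 [4.5   4.875]
[207.1 225. ] 18.53125 [4.875 4.75 ]
[217.5 228.1] 18.71875 [5.125 4.875]
[210.7 231.7] 18.765625 [4.875 4.875]
[251.7 235.4] 17.546875 [4.625 4.75 ]
[244.2 237.9] 19.5625 [5.125 5.   ]
[254.  242.6] 18.921875 [4.75 5.  ]
[246.8 245.1] 19.0 [4.875 4.875]
[178.9 251.8] 70.390625 [9.25  9.875]
[255.7 279.8] 262.109375 [18.   18.75]
[222.2 306.7] 76.28125 [ 9.875 10.25 ]
```

View pics/m0.png

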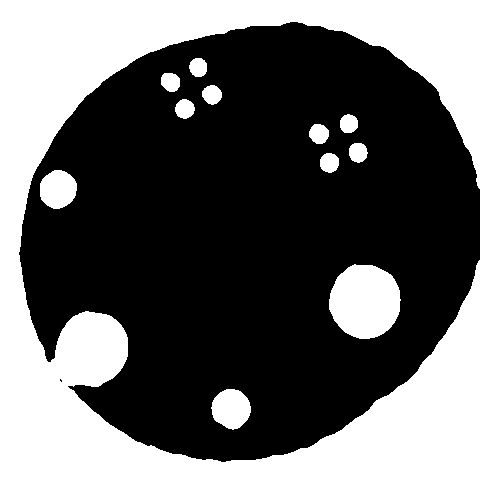

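View pics/m1.png

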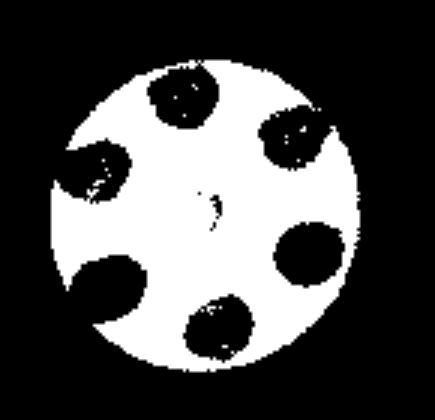

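Run:
```python
from rot import *
im=np.load("top0.npy")
C,m=caps(im); c=[x[0] for x in C[1:]]
P=[onz("top",*np.mean(c[0:4],0),99),onz("top",*np.mean(c[4:8],0),99),onz("top",*c[9],93),onz("top",*c[10],113),None,onz("top",*c[8],113)]
z=im[195:335,155:300].astype(int)
b=((z[:,:,2]-z[:,:,0]>=5)).astype(np.uint8)
b=cv2.morphologyEx(b,cv2.MORPH_OPEN,np.ones((3,3)))
h=cv2.convexHull(cv2.findNonZero(b))[:,0]+[155,195]
W=np.array([onz("top",u,v,65) for u,v in h])
r=least_squares(lambda p:np.hypot(*(W-p[:2]).T)-p[2],[517,145,102],loss='soft_l1')
print("disc",r.x)
idx=[0,1,2,3,5]
f=lambda p:np.concatenate([P[i]-p[:2]-75*np.array([np.cos(p[2]-i*np.pi/3),np.sin(p[2]-i*np.pi/3)]) for i in idx])
q=least_squares(f,[517,145,0.2]);print(q.x,q.fun.round(1))
c=r.x[:2]
q2=least_squares(lambda p:f([*((np.array(c)+q.x[:2])/2),p[0]]),[q.x[2]])
for i in range(6):
    a=q.x[2]-i*np.pi/3; print(i,P[i],(q.x[:2]+75*np.array([np.cos(a),np.sin(a)])).round(1))
# scene check bottle P2 & mat
print("scene proj",[proj("scene",[*(q.x[:2]+75*np.array([np.cos(q.x[2]-i*np.pi/3),np.sin(q.x[2]-i*np.pi/3)])),93]).round(1) for i in range(4)], proj("scene",[516.6,-125,5]))
```

```text
disc [515.574498   145.3440715  100.24067396]
[5.15639374e+02 1.46757935e+02 1.43514284e-01] [ 0.   0.  -0.  -0.1  0.  -0.   0.   0.  -0.   0. ]
0 [589.87121071 157.4926431 ] [589.9 157.5]
1 [562.04126047  87.78375984] [562.   87.8]
2 [487.83249643  77.09690759] [487.8  77.1]
3 [441.4297995  136.07143884] [441.4 136. ]
4 None [469.2 205.7]
5 [543.42614701 216.42409195] [543.5 216.4]
scene proj [array([283.6, 256.2]), array([314.5, 237.9]), array([348.6, 250.4]), array([355., 284.])] [375.04783373 207.47144956]
```

apply_moves([
  [[22.3,-11.6,0],[0,0,0.3777],5.5],
  [[22.3,-11.6,0],[0,0,0.3777],5.5],
  [[22.3,-11.6,0],[0,0,0.3777],5.5],
  [[22.3,-11.6,0],[0,0,0.3777],5.5],
  [[22.3,-11.6,0],[0,0,0.3777],5.5],
], force=40)

```text
time_s: 0.6
tool_pos: [403.0, -414.7, 303.6]
ee_rot: [-0.0, 1.0, -0.0, -0.0]
contact_force: [1.0, 0.3, 0.0]
gripper_width: 55.2
```

apply_moves([
  [[4.2,-24.6,0],[0,0,0],5.5],
  [[4.2,-24.6,0],[0,0,0],5.5],
  [[4.2,-24.6,0],[0,0,0],5.5],
  [[4.2,-24.6,0],[0,0,0],5.5],
  [[4.2,-24.6,0],[0,0,0],5.5],
])

```text
time_s: 1.1
tool_pos: [443.9, -168.3, 303.6]
ee_rot: [0.0, 1.0, 0.0, -0.0]
contact_force: [1.3, -0.1, 1.4]
gripper_width: 54.8
```

apply_moves([
  [[4.2,-24.6,6],[0,0,0],5.5],
  [[4.2,-24.6,6],[0,0,0],5.5],
  [[4.2,-24.6,6],[0,0,0],5.5],
  [[4.2,-24.6,6],[0,0,0],5.5],
  [[4.2,-24.6,6],[0,0,0],5.5],
])

```text
time_s: 1.6
tool_pos: [484.7, 70.9, 245.0]
ee_rot: [0.0, 1.0, -0.0, 0.0]
contact_force: [1.1, -0.4, 0.7]
gripper_width: 54.7
```

Run:
```python
from cell import monitor
o=monitor.get_obs();print(o["tool_pos"],o["ee_rot"],o["contact_force"],o["joint_positions"])
```

```text
[484.72390338  70.88682564 244.98467313] [ 3.25092387e-04  9.99999919e-01 -1.01281446e-04  2.12730984e-04] [ 1.13629214 -0.35190342  0.69320569] [ 0.43875625  0.05170037 -0.65087855  1.89667935  0.03432889  1.20368743
 -1.79479345]
```

apply_moves([
  [[0,0,0],[0,0,0],5.5],
  [[0,0,0],[0,0,0],5.5],
])

```text
time_s: 1.8
tool_pos: [484.5, 70.2, 244.8]
ee_rot: [0.0, 1.0, 0.002, -0.001]
contact_force: [0.7, -1.1, 0.8]
gripper_width: 55.0
```

Run:
```python
from cell import monitor,eyes
from h import *
o=monitor.get_obs();print(o["tool_pos"])
im=eyes.read_camera("top");im2=eyes.read_camera("scene")
cv2.imwrite("pics/t1.png",np.hstack([cv2.resize(im[190:340,150:300,::-1],None,fx=2.6,fy=2.6),cv2.resize(im2[190:340,250:400,::-1],None,fx=2.6,fy=2.6)]))
```

```text
[484.5053413   70.19542974 244.83000481]
```

View pics/t1.png

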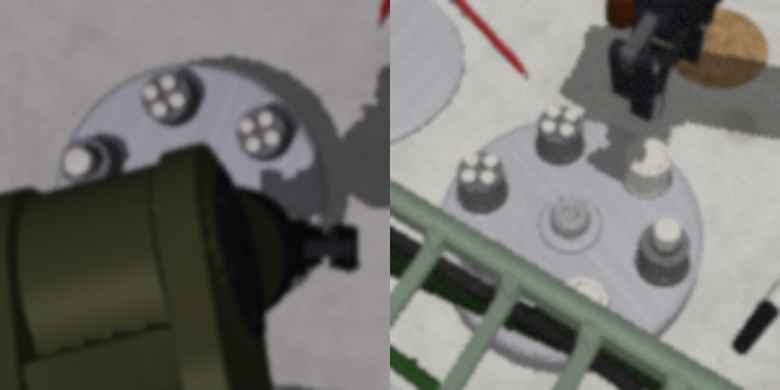

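Run:
```python
from cell import monitor,eyes
from h import *
im=eyes.read_camera("top");im2=eyes.read_camera("scene")
cv2.imwrite("pics/t2.png",np.vstack([im[:300,:,::-1],im2[:300,:,::-1]])[:, :])
cv2.imwrite("pics/t2.png",im[:,:,::-1]);cv2.imwrite("pics/t3.png",im2[:,:,::-1])
```

```text
(no output)
```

View pics/t2.png

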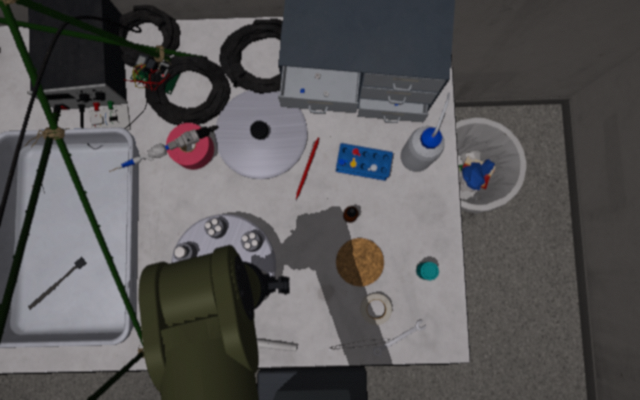

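View pics/t3.png

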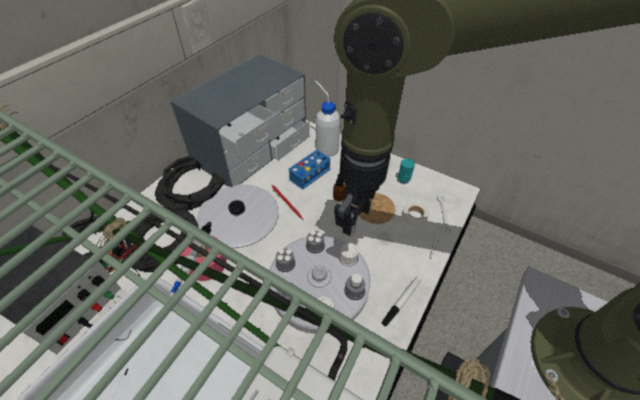

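apply_moves([
  [[0.33,-0.69,2],[0,0,0],5.5],
  [[0.33,-0.69,4],[0,0,0],5.5],
  [[0.33,-0.69,6],[0,0,0],5.5],
  [[0.33,-0.69,6],[0,0,0],5.5],
])

```text
time_s: 2.4
tool_pos: [486.7, 74.2, 183.2]
ee_rot: [0.0, 1.0, -0.001, -0.002]
contact_force: [-1.0, -0.6, -0.4]
gripper_width: 55.2
```

Run:
```python
from cell import monitor,eyes
from h import *
print(monitor.get_obs()["tool_pos"])
im2=eyes.read_camera("scene")
cv2.imwrite("pics/t4.png",cv2.resize(im2[170:310,260:420,::-1],None,fx=4.5,fy=4,interpolation=cv2.INTER_CUBIC))
print(monitor.get_obs()["tool_pos"])
```

```text
[486.73044857  74.24387631 183.22996691]
[487.67366565  74.67145264 184.74133565]
```

View pics/t4.png

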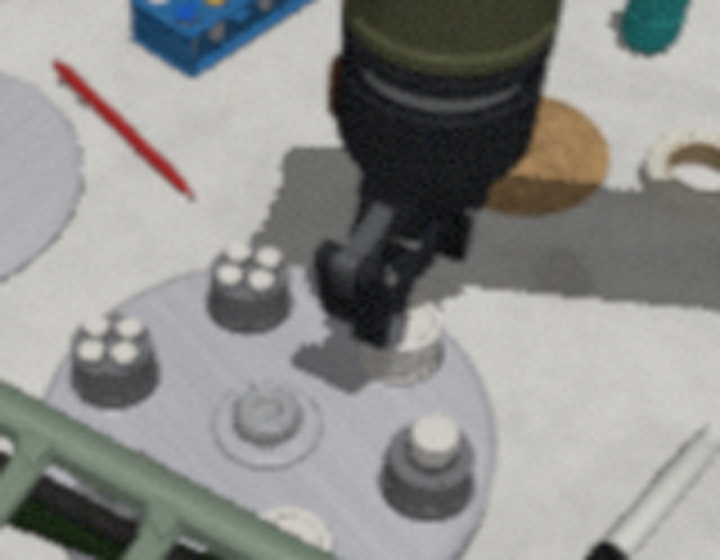

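apply_moves([
  [[0.05,-0.22,1.5],[0,0,0],5.5],
  [[0.05,-0.22,3],[0,0,0],5.5],
  [[0.05,-0.22,4.4],[0,0,0],5.5],
  [[0.05,-0.22,4.4],[0,0,0],5.5],
])

```text
time_s: 2.85
tool_pos: [487.2, 77.9, 139.0]
ee_rot: [0.0, 1.0, 0.0, -0.002]
contact_force: [-0.5, -0.1, -1.2]
gripper_width: 55.2
```

Run:
```python
from cell import monitor,eyes
from h import *
im2=eyes.read_camera("scene")
cv2.imwrite("pics/t5.png",cv2.resize(im2[170:310,260:420,::-1],None,fx=4.5,fy=4,interpolation=cv2.INTER_CUBIC))
o=monitor.get_obs();print(o["tool_pos"],o["contact_force"])
```

```text
[487.90966251  78.11102707 140.12945129] [0.76696242 0.2222723  0.71490397]
```

View pics/t5.png

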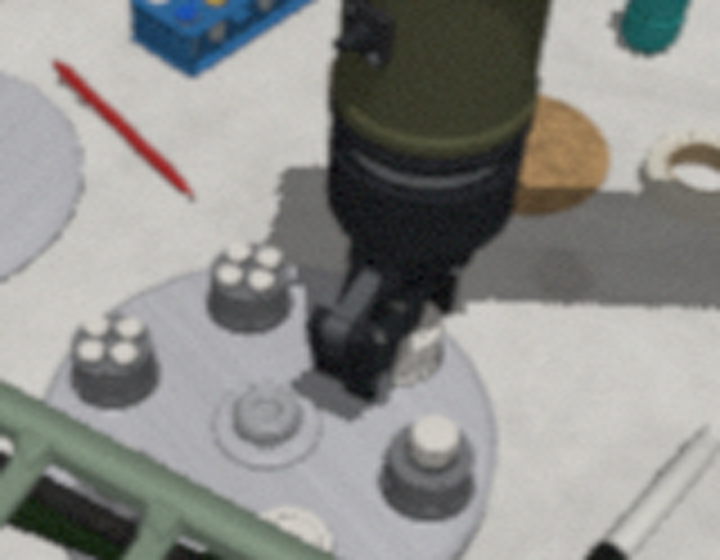

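apply_moves([
  [[0,0,0],[0,0,0],4.2],
  [[0,0,0],[0,0,0],3.2],
  [[0,0,0],[0,0,0],3.2],
  [[0,0,0],[0,0,0],3.2],
  [[0,0,0],[0,0,0],3.2],
], force=40)

```text
time_s: 3.4
tool_pos: [489.2, 78.2, 142.0]
ee_rot: [0.0, 1.0, 0.0, 0.001]
contact_force: [0.2, -0.5, 2.5]
gripper_width: 34.3
```

apply_moves([
  [[0,0,-1],[0,0,0],3.2],
  [[0,0,-2],[0,0,0],3.2],
  [[0,0,-3.5],[0,0,0],3.2],
  [[0,0,-5],[0,0,0],3.2],
])

```text
time_s: 3.8
tool_pos: [488.7, 78.3, 192.6]
ee_rot: [0.0, 1.0, 0.0, 0.0]
contact_force: [0.7, -0.1, -1.4]
gripper_width: 34.6
```

Run:
```python
from cell import monitor,eyes
from h import *
im2=eyes.read_camera("scene")
cv2.imwrite("pics/t6.png",cv2.resize(im2[170:310,260:420,::-1],None,fx=4.5,fy=4,interpolation=cv2.INTER_CUBIC))
o=monitor.get_obs();print(o["tool_pos"],o["contact_force"],o["gripper_width"])
```

```text
[490.19210663  78.63364646 195.12918216] [1.01170204 0.7652245  1.11947417] 34.960462935181
```

View pics/t6.png

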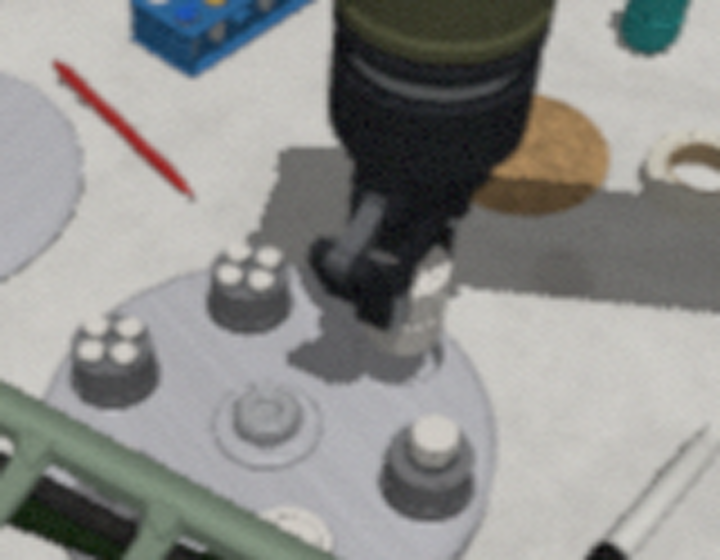

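apply_moves([
  [[0.2,2,-0.5],[0,0,0],3.2],
  [[0.8,6,-0.5],[0,0,0],3.2],
  [[1.4,10.5,-0.5],[0,0,0],3.2],
  [[2.0,15,0],[0,0,0],3.2],
  [[2.6,18.7,0],[0,0,0],3.2],
])

```text
time_s: 4.35
tool_pos: [514.4, -111.7, 191.3]
ee_rot: [0.0, 1.0, -0.001, -0.0]
contact_force: [0.1, -0.3, 0.1]
gripper_width: 34.8
```

apply_moves([
  [[0.1,1.6,1.5],[0,0,0],3.2],
  [[0.1,1.6,3.5],[0,0,0],3.2],
  [[0.1,1.6,5.0],[0,0,0],3.2],
  [[0.1,1.6,5.5],[0,0,0],3.2],
  [[0.1,1.6,5.5],[0,0,0],3.2],
])

```text
time_s: 4.85
tool_pos: [515.3, -123.5, 135.5]
ee_rot: [-0.001, 1.0, 0.001, -0.001]
contact_force: [-0.7, -0.3, -1.0]
gripper_width: 34.5
```

```bash
cat > look.py <<'E'
import sys
from cell import monitor,eyes
from h import *
n,u0,v0,u1,v1=sys.argv[1],*map(int,sys.argv[2:6])
im2=eyes.read_camera(n); np.save("last_%s.npy"%n,im2)
s=min(800/(u1-u0),590/(v1-v0))
cv2.imwrite("pics/%s.png"%sys.argv[6],cv2.resize(im2[v0:v1,u0:u1,::-1],None,fx=s,fy=s,interpolation=cv2.INTER_CUBIC))
o=monitor.get_obs();print(o["time_s"],o["tool_pos"].round(1),o["contact_force"].round(1),o["gripper_width"])
E
python3 look.py scene 300 140 460 260 t7
```

```text
4.9 [ 515.9 -123.7  136.4] [-0.  -0.5  0.3] 34.53503539421807
```

View pics/t7.png

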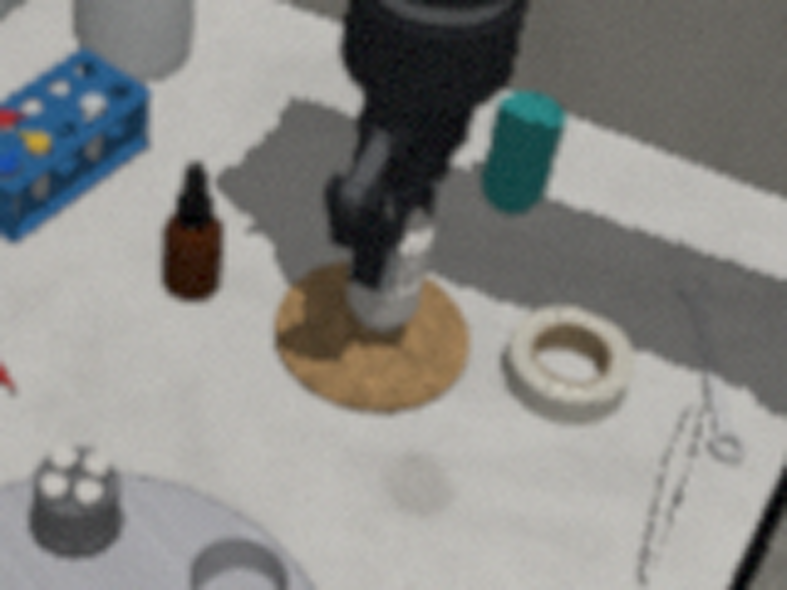

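apply_moves([
  [[0,0,0.6],[0,0,0],3.2],
  [[0,0,1.1],[0,0,0],3.2],
  [[0,0,1.5],[0,0,0],3.2],
  [[0,0,1.5],[0,0,0],3.2],
])

```text
time_s: 5.3
tool_pos: [515.4, -124.7, 120.9]
ee_rot: [-0.0, 1.0, 0.0, -0.001]
contact_force: [0.2, 0.5, -0.4]
gripper_width: 34.5
```

apply_moves([
  [[0,0,0.15],[0,0,0],3.2],
  [[0,0,0.3],[0,0,0],3.2],
  [[0,0,0.3],[0,0,0],3.2],
])

```text
time_s: 5.6
tool_pos: [516.2, -124.8, 119.0]
ee_rot: [0.0, 1.0, 0.0, 0.0]
contact_force: [-0.6, 0.5, 2.0]
gripper_width: 34.8
```

apply_moves([
  [[0,0,0.1],[0,0,0],3.2],
  [[0,0,0.2],[0,0,0],3.2],
  [[0,0,0.2],[0,0,0],3.2],
])

```text
time_s: 5.9
tool_pos: [516.9, -125.0, 118.7]
ee_rot: [0.001, 1.0, 0.0, 0.001]
contact_force: [-3.6, 0.6, 12.9]
gripper_width: 34.4
```

apply_moves([
  [[0,0,-0.2],[0,0,0],3.2],
  [[0,0,-0.2],[0,0,0],3.8],
  [[0,0,-0.2],[0,0,0],4.4],
  [[0,0,-0.2],[0,0,0],5.2],
  [[0,0,-0.2],[0,0,0],5.5],
])

```text
time_s: 6.4
tool_pos: [515.6, -124.8, 118.2]
ee_rot: [-0.0, 1.0, 0.0, -0.0]
contact_force: [1.4, -0.8, -0.6]
gripper_width: 55.1
```

apply_moves([
  [[0,0,-1.5],[0,0,0],5.5],
  [[0,0,-4],[0,0,0],5.5],
  [[0,0,-7],[0,0,0],5.5],
  [[0,-1,-11],[0,0,0],5.5],
  [[-1.5,-6,-11],[0,0,0],5.5],
])

```text
time_s: 6.9
tool_pos: [505.6, -71.6, 235.0]
ee_rot: [0.002, 1.0, -0.004, 0.006]
contact_force: [2.5, 1.2, 1.0]
gripper_width: 55.3
```

```bash
python3 look.py scene 300 140 460 260 t8
```

```text
6.95 [501.6 -58.4 232.6] [-3.3  8.3 -1.3] 54.91342736554857
```

View pics/t8.png

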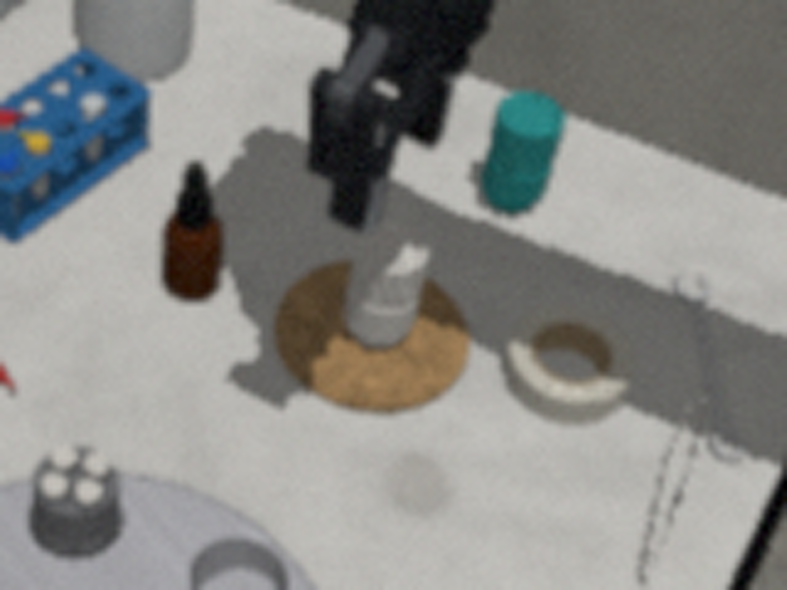

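apply_moves([
  [[-1,-4,0],[0,0,0],5.5],
  [[-2.4,-8.5,0],[0,0,0],5.5],
  [[-3.8,-13,0],[0,0,0],5.5],
  [[-5.2,-17,0],[0,0,0],5.5],
  [[-6,-19.6,0],[0,0,0],5.5],
])

```text
time_s: 7.45
tool_pos: [439.8, 132.6, 229.3]
ee_rot: [0.0, 1.0, 0.002, 0.0]
contact_force: [0.8, 0.1, -0.0]
gripper_width: 55.3
```

apply_moves([
  [[0,0,0],[0,0,0],5.5],
  [[0,0,0],[0,0,0],5.5],
])

```text
time_s: 7.65
tool_pos: [441.3, 129.4, 229.0]
ee_rot: [0.0, 1.0, 0.001, 0.0]
contact_force: [-0.4, -0.3, 0.4]
gripper_width: 55.1
```

```bash
python3 look.py top 0 0 640 400 t9;python3 look.py scene 260 170 440 310 t9s
```

```text
7.7 [441.6 128.4 228.8] [ 0.1 -0.2 -0.5] 54.66896461592826
7.75 [441.8 128.  228.7] [-0.1 -0.4 -0.9] 54.78915112418834
```

View pics/t9.png

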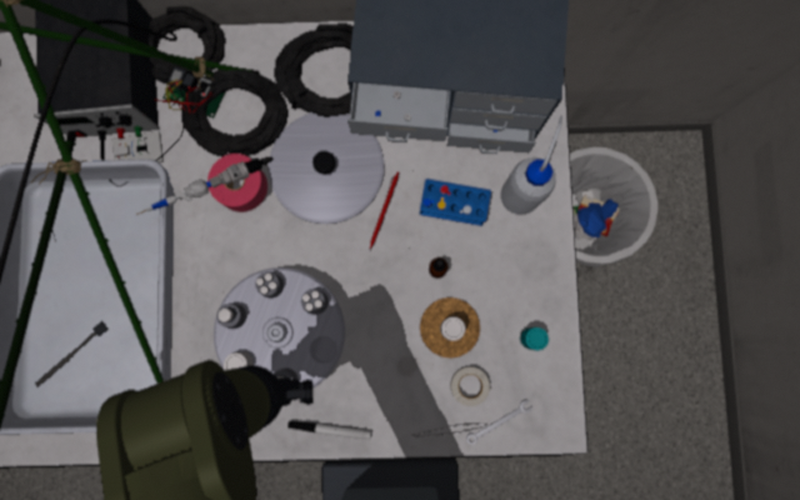

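View pics/t9s.png

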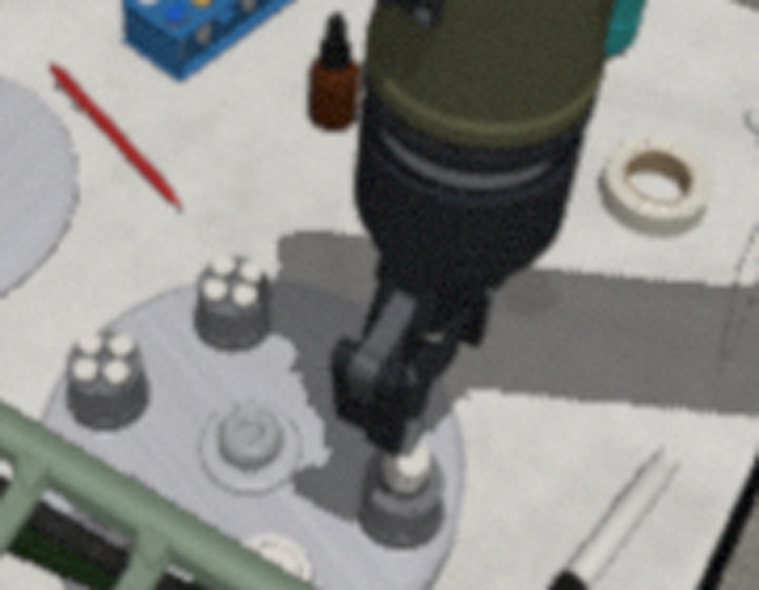

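apply_moves([
  [[0,-0.8,1],[0,0,0],5.5],
  [[0,-0.8,2.5],[0,0,0],5.5],
  [[0,-0.8,2.5],[0,0,0],5.5],
  [[0,-0.8,2.5],[0,0,0],5.5],
])

```text
time_s: 8.15
tool_pos: [441.3, 136.8, 202.9]
ee_rot: [-0.0, 1.0, -0.0, -0.001]
contact_force: [0.1, -0.4, -0.1]
gripper_width: 55.1
```

apply_moves([
  [[0,0.05,1],[0,0,0],5.5],
  [[0,0.05,2.5],[0,0,0],5.5],
  [[0,0.05,4],[0,0,0],5.5],
  [[0,0.05,5],[0,0,0],5.5],
  [[0,0.05,5],[0,0,0],5.5],
])

```text
time_s: 8.65
tool_pos: [440.6, 136.2, 152.1]
ee_rot: [0.0, 1.0, 0.0, -0.001]
contact_force: [-0.2, -0.6, -0.2]
gripper_width: 55.2
```

```bash
python3 look.py scene 290 200 430 310 t10
```

```text
8.7 [441.2 136.5 153. ] [ 1.1  0.3 -0.2] 54.92314046199531
```

View pics/t10.png

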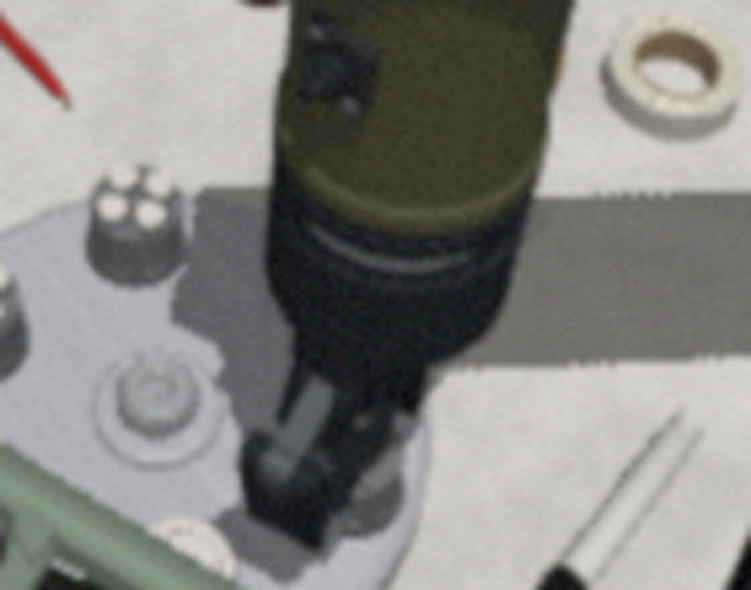

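apply_moves([
  [[0,0,0.7],[0,0,0],5.5],
  [[0,0,1.25],[0,0,0],5.5],
  [[0,0,1.25],[0,0,0],4.5],
  [[0,0,1.25],[0,0,0],3.2],
  [[0,0,1.25],[0,0,0],3.2],
])

```text
time_s: 9.2
tool_pos: [441.6, 136.6, 141.1]
ee_rot: [0.0, 1.0, 0.0, 0.0]
contact_force: [-0.0, 0.6, -1.5]
gripper_width: 34.7
```

apply_moves([
  [[0,0,0],[0,0,0],3.2],
  [[0,0,0],[0,0,0],3.2],
  [[0,0,0],[0,0,0],3.2],
])

```text
time_s: 9.5
tool_pos: [441.5, 136.6, 141.1]
ee_rot: [0.0, 1.0, 0.0, 0.0]
contact_force: [0.8, 0.2, 0.2]
gripper_width: 34.1
```

apply_moves([
  [[0,0,-1],[0,0,0],3.2],
  [[0,0,-2.5],[0,0,0],3.2],
  [[0,0,-4],[0,0,0],3.2],
  [[0,0,-5.7],[0,0,0],3.2],
  [[0,0,-5.7],[0,0,0],3.2],
])

```text
time_s: 10.0
tool_pos: [442.9, 137.1, 200.5]
ee_rot: [-0.0, 1.0, 0.0, 0.002]
contact_force: [0.6, -0.2, -0.5]
gripper_width: 34.7
```

apply_moves([
  [[1,1.3,0],[0,0,0],3.2],
  [[2.5,3.3,0],[0,0,0],3.2],
  [[4,5.0,0],[0,0,0],3.2],
  [[4.64,5.9,0],[0,0,0],3.2],
  [[4.64,5.9,0],[0,0,0],3.2],
])

```text
time_s: 10.5
tool_pos: [488.6, 75.5, 197.2]
ee_rot: [-0.0, 1.0, -0.002, -0.001]
contact_force: [0.2, 0.7, -0.8]
gripper_width: 34.3
```

apply_moves([
  [[0,0,0],[0,0,0],3.2],
  [[0,0,0],[0,0,0],3.2],
])

```text
time_s: 10.7
tool_pos: [487.2, 78.6, 197.7]
ee_rot: [-0.0, 1.0, 0.001, -0.0]
contact_force: [-0.2, 0.4, -1.3]
gripper_width: 34.7
```

```bash
python3 look.py scene 290 200 430 310 t11
```

```text
10.75 [487.3  78.6 197.8] [-0.  -0.3 -0.4] 34.587292359292185
```

View pics/t11.png

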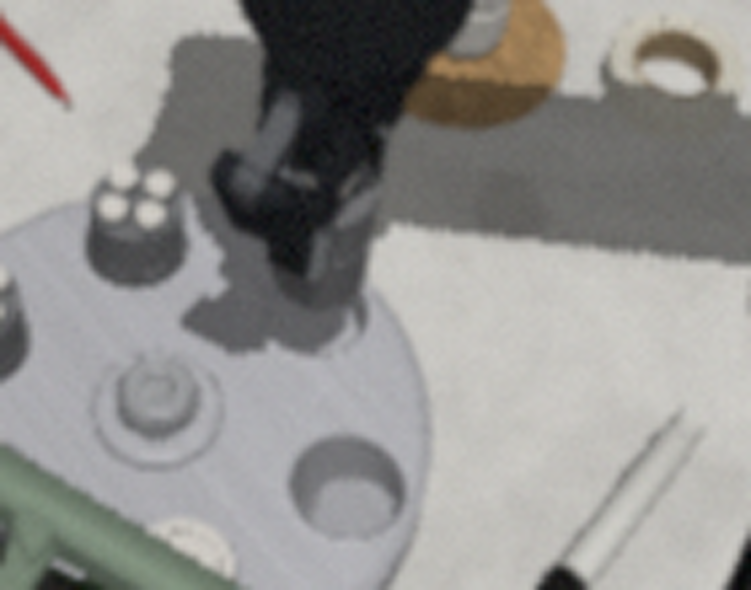

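Run:
```python
from h import *
print(proj("scene",[441.4,136,65]),onz("scene",354.7,290.7,65))
```

```text
[353.8345466  290.99585355] [440.27970573 134.55933272]
```

apply_moves([
  [[0.05,0.08,1],[0,0,0],3.2],
  [[0.05,0.08,2],[0,0,0],3.2],
  [[0.05,0.08,2.7],[0,0,0],3.2],
  [[0.05,0.08,3.2],[0,0,0],3.2],
  [[0.05,0.08,3.2],[0,0,0],3.2],
])

```text
time_s: 11.25
tool_pos: [487.7, 76.8, 164.8]
ee_rot: [-0.0, 1.0, 0.0, -0.001]
contact_force: [-0.0, 0.4, -0.9]
gripper_width: 34.7
```

apply_moves([
  [[0,0,0.7],[0,0,0],3.2],
  [[0,0,1.3],[0,0,0],3.2],
  [[0,0,1.9],[0,0,0],3.2],
  [[0,0,2.1],[0,0,0],3.2],
  [[0,0,2.1],[0,0,0],3.2],
])

```text
time_s: 11.75
tool_pos: [488.1, 76.8, 144.5]
ee_rot: [-0.0, 1.0, 0.0, -0.0]
contact_force: [-0.5, 0.0, -0.6]
gripper_width: 34.6
```

apply_moves([
  [[0,0,0.1],[0,0,0],3.2],
  [[0,0,0.2],[0,0,0],3.2],
  [[0,0,0.2],[0,0,0],3.2],
])

```text
time_s: 12.05
tool_pos: [488.4, 76.8, 143.0]
ee_rot: [0.0, 1.0, 0.0, 0.0]
contact_force: [-0.6, 0.7, -1.4]
gripper_width: 34.5
```

apply_moves([
  [[0,0,0.1],[0,0,0],3.2],
  [[0,0,0.2],[0,0,0],3.2],
  [[0,0,0.2],[0,0,0],3.2],
])

```text
time_s: 12.35
tool_pos: [488.4, 76.8, 141.1]
ee_rot: [0.0, 1.0, 0.0, 0.0]
contact_force: [-0.3, 0.1, -0.4]
gripper_width: 34.5
```

apply_moves([
  [[0,0,0.1],[0,0,0],3.2],
  [[0,0,0.1],[0,0,0],3.2],
  [[0,0,0],[0,0,0],4],
  [[0,0,0],[0,0,0],5.5],
  [[0,0,0],[0,0,0],5.5],
])

```text
time_s: 12.85
tool_pos: [488.3, 76.8, 140.8]
ee_rot: [0.0, 1.0, 0.0, -0.0]
contact_force: [-0.6, -0.4, 0.1]
gripper_width: 55.0
```

apply_moves([
  [[0,0,-1],[0,0,0],5.5],
  [[0,0,-3],[0,0,0],5.5],
  [[0,0,-6],[0,0,0],5.5],
  [[0,0,-8],[0,0,0],5.5],
  [[1,0,-8],[0,0,0],5.5],
])

```text
time_s: 13.35
tool_pos: [499.7, 77.3, 224.5]
ee_rot: [0.001, 1.0, 0.0, 0.003]
contact_force: [-0.5, 0.1, 0.0]
gripper_width: 55.1
```

apply_moves([
  [[3,-0.3,0],[0,0,0],5.5],
  [[5,-0.8,0],[0,0,0],5.5],
  [[6.4,-1.1,0],[0,0,0],5.5],
  [[6.4,-1.1,0],[0,0,0],5.5],
])

```text
time_s: 13.75
tool_pos: [563.6, 88.1, 220.0]
ee_rot: [-0.001, 1.0, 0.0, -0.0]
contact_force: [-0.8, -0.5, -0.1]
gripper_width: 55.2
```

```bash
python3 look.py scene 290 200 430 310 t12
```

```text
13.8 [562.5  88.  220. ] [ 0.3  0.4 -0.8] 55.185363466580284
```

View pics/t12.png

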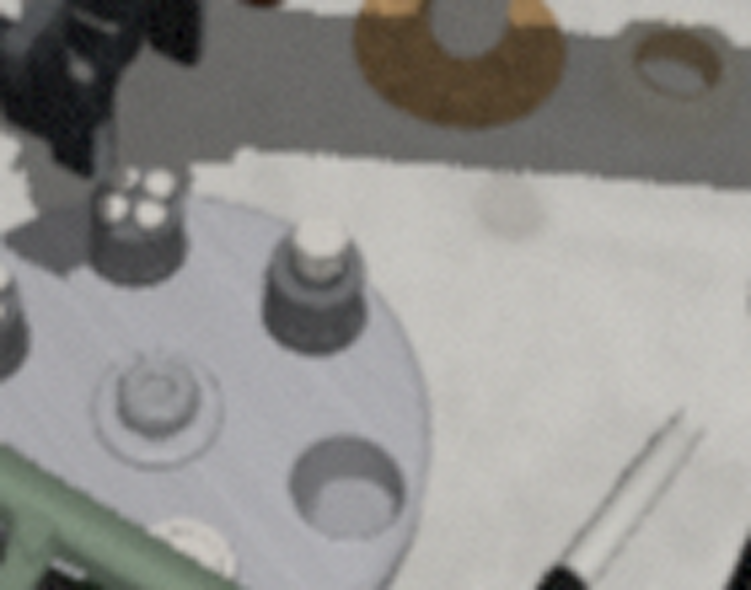

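apply_moves([
  [[-0.03,0,2],[0,0,0],5.5],
  [[-0.03,0,4],[0,0,0],5.5],
  [[-0.03,0,6],[0,0,0],5.5],
  [[-0.03,0,7.2],[0,0,0],5.5],
  [[-0.03,0,7.2],[0,0,0],5.5],
])

```text
time_s: 14.3
tool_pos: [560.4, 87.3, 147.1]
ee_rot: [0.0, 1.0, 0.0, -0.002]
contact_force: [-0.4, -0.5, 0.1]
gripper_width: 55.0
```

apply_moves([
  [[0,0,0.4],[0,0,0],5.5],
  [[0,0,0.7],[0,0,0],5.5],
  [[0,0,0.7],[0,0,0],5.5],
])

```text
time_s: 14.6
tool_pos: [562.2, 87.8, 142.3]
ee_rot: [0.0, 1.0, 0.0, 0.0]
contact_force: [0.5, 0.0, 0.4]
gripper_width: 54.8
```

apply_moves([
  [[0,0,0],[0,0,0],4.5],
  [[0,0,0],[0,0,0],3.2],
  [[0,0,0],[0,0,0],3.2],
  [[0,0,0],[0,0,0],3.2],
  [[0,0,0],[0,0,0],3.2],
])

```text
time_s: 15.1
tool_pos: [562.4, 87.8, 142.6]
ee_rot: [0.0, 1.0, 0.0, 0.0]
contact_force: [-0.7, -0.3, 5.8]
gripper_width: 34.4
```

apply_moves([
  [[0,0,-1],[0,0,0],3.2],
  [[0,0,-3],[0,0,0],3.2],
  [[0,0,-5.5],[0,0,0],3.2],
  [[0,0,-8],[0,0,0],3.2],
  [[0,0,-10],[0,0,0],3.2],
])

```text
time_s: 15.6
tool_pos: [562.0, 88.0, 243.4]
ee_rot: [-0.0, 1.0, 0.0, 0.0]
contact_force: [1.0, 0.1, -1.1]
gripper_width: 34.6
```

apply_moves([
  [[-1,-0.4,0],[0,0,0],3.2],
  [[-4,-1.6,0],[0,0,0],3.2],
  [[-7.5,-3,0],[0,0,0],3.2],
  [[-10.5,-4.2,0],[0,0,0],3.2],
  [[-12.06,-4.82,0],[0,0,0],3.2],
])

```text
time_s: 16.1
tool_pos: [437.6, 137.1, 240.2]
ee_rot: [0.001, 1.0, 0.001, -0.002]
contact_force: [0.0, 0.1, -0.3]
gripper_width: 34.8
```

apply_moves([
  [[0,0,0],[0,0,0],3.2],
  [[0,0,0],[0,0,0],3.2],
  [[0,0,0],[0,0,0],3.2],
])

```text
time_s: 16.4
tool_pos: [441.8, 135.4, 241.6]
ee_rot: [-0.0, 1.0, -0.0, -0.0]
contact_force: [0.5, -0.4, -0.6]
gripper_width: 34.8
```

```bash
python3 look.py scene 290 200 430 310 t13
```

```text
16.45 [442.  135.4 241.6] [-0.3 -0.2 -0.8] 34.913821128282194
```

View pics/t13.png

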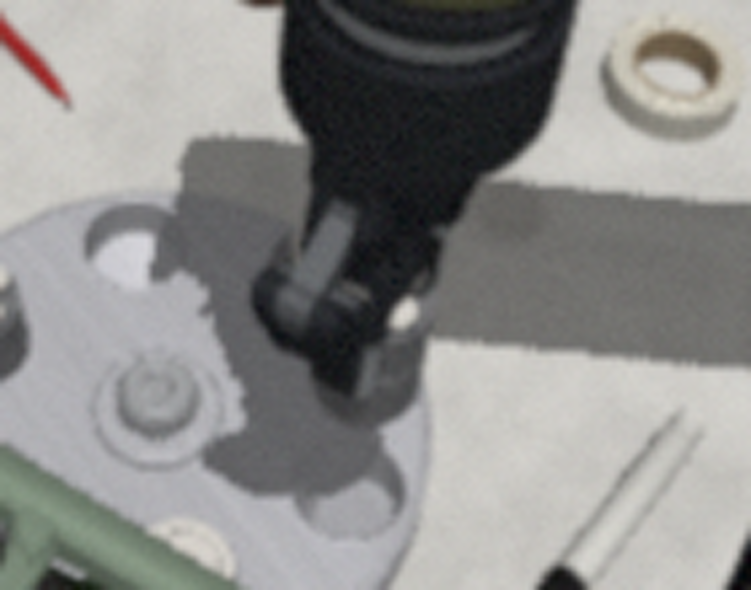

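apply_moves([
  [[-0.04,-0.05,2],[0,0,0],3.2],
  [[-0.04,-0.05,4],[0,0,0],3.2],
  [[-0.04,-0.05,5.5],[0,0,0],3.2],
  [[-0.04,-0.05,6],[0,0,0],3.2],
  [[-0.04,-0.05,6],[0,0,0],3.2],
])

```text
time_s: 16.95
tool_pos: [441.0, 136.2, 181.3]
ee_rot: [-0.0, 1.0, -0.0, -0.001]
contact_force: [-0.3, -1.0, -0.1]
gripper_width: 34.8
```

apply_moves([
  [[0,0,0.5],[0,0,0],3.2],
  [[0,0,1],[0,0,0],3.2],
  [[0,0,1.5],[0,0,0],3.2],
  [[0,0,1.5],[0,0,0],3.2],
])

```text
time_s: 17.35
tool_pos: [440.7, 136.3, 166.4]
ee_rot: [0.0, 1.0, 0.0, -0.001]
contact_force: [-0.3, -0.7, -1.5]
gripper_width: 34.6
```

apply_moves([
  [[0,0,0.6],[0,0,0],3.2],
  [[0,0,1.2],[0,0,0],3.2],
  [[0,0,1.8],[0,0,0],3.2],
  [[0,0,2.1],[0,0,0],3.2],
  [[0,0,2.1],[0,0,0],3.2],
])

```text
time_s: 17.85
tool_pos: [440.6, 136.4, 145.3]
ee_rot: [0.0, 1.0, 0.0, -0.001]
contact_force: [0.5, -0.5, -0.8]
gripper_width: 34.4
```

apply_moves([
  [[0,0,0.15],[0,0,0],3.2],
  [[0,0,0.3],[0,0,0],3.2],
  [[0,0,0.3],[0,0,0],3.2],
])

```text
time_s: 18.15
tool_pos: [441.0, 136.5, 142.9]
ee_rot: [0.0, 1.0, 0.0, -0.0]
contact_force: [-0.1, 0.3, -0.7]
gripper_width: 34.6
```

apply_moves([
  [[0,0,0.1],[0,0,0],3.2],
  [[0,0,0.1],[0,0,0],3.2],
  [[0,0,0.1],[0,0,0],4],
  [[0,0,0],[0,0,0],5.5],
  [[0,0,0],[0,0,0],5.5],
])

```text
time_s: 18.65
tool_pos: [441.1, 136.5, 143.0]
ee_rot: [0.0, 1.0, 0.0, 0.0]
contact_force: [0.2, -0.4, 0.2]
gripper_width: 54.7
```

apply_moves([
  [[0,0,-1],[0,0,0],5.5],
  [[0,0,-3],[0,0,0],5.5],
  [[0,0,-6],[0,0,0],5.5],
  [[0,0,-9],[0,0,0],5.5],
  [[0,4,-9],[0,0,0],5.5],
])

```text
time_s: 19.15
tool_pos: [443.2, 101.9, 238.1]
ee_rot: [-0.002, 1.0, 0.005, 0.005]
contact_force: [2.1, -0.8, 0.1]
gripper_width: 54.8
```

apply_moves([
  [[1.5,4,0],[0,0,0],5.5],
  [[3,9,0],[0,0,0],5.5],
  [[4.5,13,0],[0,0,0],5.5],
  [[6,17,0],[0,0,0],5.5],
  [[7.5,22,0],[0,0,0],5.5],
])

```text
time_s: 19.65
tool_pos: [516.1, -122.1, 234.0]
ee_rot: [-0.0, 1.0, 0.001, 0.001]
contact_force: [0.0, 0.1, 0.7]
gripper_width: 54.6
```

apply_moves([
  [[0,0,0],[0,0,0],5.5],
  [[0,0,0],[0,0,0],5.5],
])

```text
time_s: 19.85
tool_pos: [515.4, -122.6, 233.2]
ee_rot: [-0.0, 1.0, -0.001, -0.0]
contact_force: [-0.1, 1.6, 0.5]
gripper_width: 55.1
```

```bash
python3 look.py top 160 190 460 340 t14; python3 look.py scene 290 150 450 310 t14s
python3 - <<'E'
from rot import *
im=np.load("last_top.npy")
z=cv2.resize(im[235:285,335:390],None,fx=8,fy=8,interpolation=cv2.INTER_CUBIC).astype(int)
E
```

```text
19.9 [ 515.4 -121.   233.3] [ 1.3  0.8 -0.5] 55.15742867868874
19.95 [ 515.4 -120.2  233.3] [ 1.  -0.2  0.5] 54.91356468729982
```

View pics/t14.png

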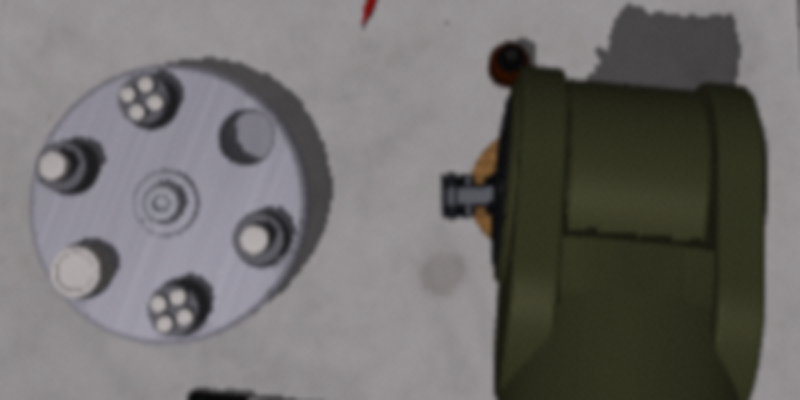

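View pics/t14s.png

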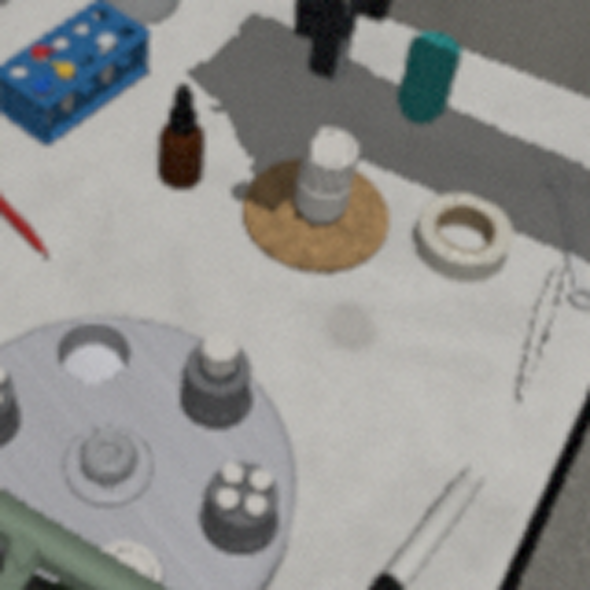

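apply_moves([
  [[0.05,0.4,2],[0,0,0],5.5],
  [[0.05,0.4,3.5],[0,0,0],5.5],
  [[0.05,0.4,3.5],[0,0,0],5.5],
  [[0.05,0.4,3.5],[0,0,0],5.5],
])

```text
time_s: 20.35
tool_pos: [515.7, -124.4, 197.9]
ee_rot: [-0.0, 1.0, 0.001, -0.0]
contact_force: [0.7, -0.4, -0.2]
gripper_width: 55.1
```

apply_moves([
  [[0.03,0.03,1.5],[0,0,0],5.5],
  [[0.03,0.03,3.5],[0,0,0],5.5],
  [[0.03,0.03,5.5],[0,0,0],5.5],
  [[0.03,0.03,7],[0,0,0],5.5],
  [[0.03,0.03,7],[0,0,0],5.5],
])

```text
time_s: 20.85
tool_pos: [514.8, -125.3, 125.6]
ee_rot: [-0.001, 1.0, 0.0, -0.002]
contact_force: [-0.2, -0.4, 1.0]
gripper_width: 55.0
```

```bash
python3 look.py scene 320 140 440 230 t15
```

```text
20.9 [ 515.7 -125.5  127. ] [0.1 0.3 0.1] 54.91201589909127
```

View pics/t15.png

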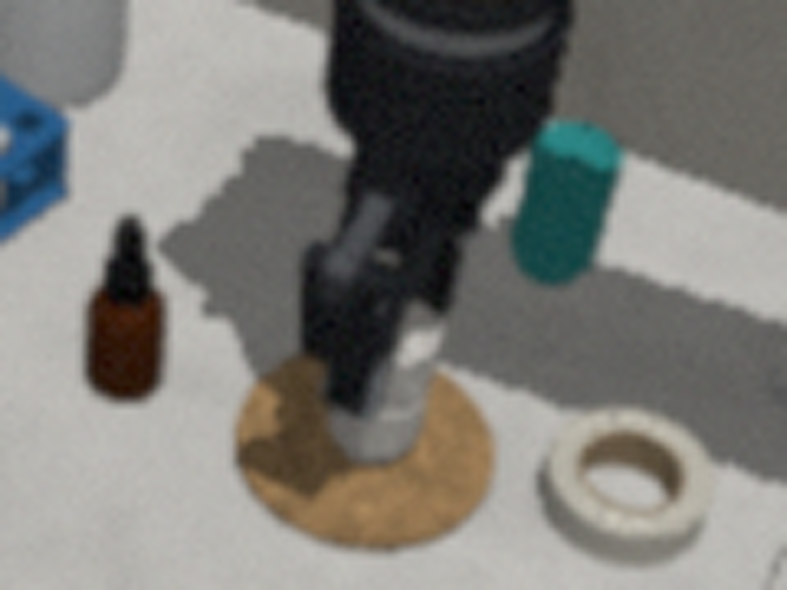

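apply_moves([
  [[0,0,0.5],[0,0,0],5.5],
  [[0,0,0.8],[0,0,0],5.5],
  [[0,0,0.8],[0,0,0],4.5],
  [[0,0,0.8],[0,0,0],3.8],
  [[0,0,0.8],[0,0,0],3.2],
])

```text
time_s: 21.4
tool_pos: [516.6, -125.9, 120.6]
ee_rot: [0.0, 1.0, 0.0, 0.0]
contact_force: [0.2, -0.7, 1.9]
gripper_width: 34.4
```

apply_moves([
  [[0,0,0],[0,0,0],3.2],
  [[0,0,0],[0,0,0],3.2],
  [[0,0,0],[0,0,0],3.2],
])

```text
time_s: 21.7
tool_pos: [516.6, -125.9, 120.5]
ee_rot: [0.0, 1.0, 0.0, 0.0]
contact_force: [-0.8, -0.5, 5.1]
gripper_width: 35.0
```

apply_moves([
  [[0,0,-1],[0,0,0],3.2],
  [[0,0,-3],[0,0,0],3.2],
  [[0,0,-5.5],[0,0,0],3.2],
  [[0,0,-8],[0,0,0],3.2],
  [[0,0,-10],[0,0,0],3.2],
])

```text
time_s: 22.2
tool_pos: [516.2, -125.5, 221.5]
ee_rot: [0.0, 1.0, 0.0, 0.0]
contact_force: [0.1, -0.3, -0.5]
gripper_width: 34.5
```

apply_moves([
  [[0.6,-3,0],[0,0,0],3.2],
  [[1.5,-7,0],[0,0,0],3.2],
  [[2.5,-11.5,0],[0,0,0],3.2],
  [[3.5,-16,0],[0,0,0],3.2],
  [[4.2,-19.5,0],[0,0,0],3.2],
])

```text
time_s: 22.7
tool_pos: [558.0, 72.5, 220.3]
ee_rot: [-0.001, 1.0, 0.001, 0.0]
contact_force: [0.3, 0.5, -0.8]
gripper_width: 34.7
```

apply_moves([
  [[0.35,-1.8,0],[0,0,0],3.2],
  [[0.35,-1.8,0],[0,0,0],3.2],
  [[0.35,-1.8,0],[0,0,0],3.2],
  [[0.35,-1.8,0],[0,0,0],3.2],
])

```text
time_s: 23.1
tool_pos: [561.6, 85.5, 219.7]
ee_rot: [0.001, 1.0, -0.001, -0.0]
contact_force: [-0.7, -0.3, -1.2]
gripper_width: 34.5
```

```bash
python3 look.py scene 260 180 400 290 t16
```

```text
23.15 [561.6  85.4 219.8] [-1.4 -1.6 -1.6] 34.31164547223462
```

View pics/t16.png

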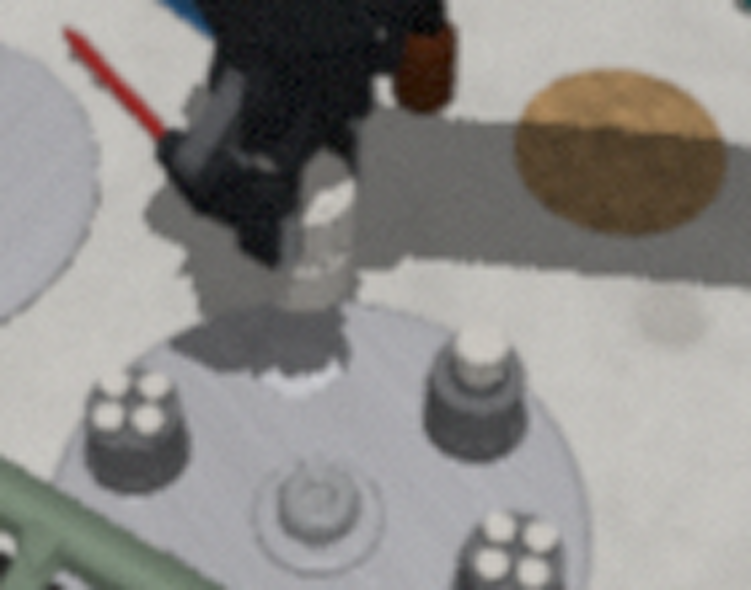

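apply_moves([
  [[0.05,-0.22,1.5],[0,0,0],3.2],
  [[0.05,-0.22,3],[0,0,0],3.2],
  [[0.05,-0.22,3],[0,0,0],3.2],
  [[0.05,-0.22,3],[0,0,0],3.2],
])

```text
time_s: 23.55
tool_pos: [561.6, 89.2, 188.8]
ee_rot: [0.0, 1.0, -0.0, -0.001]
contact_force: [0.5, 0.2, -0.2]
gripper_width: 34.3
```

apply_moves([
  [[0.03,0.1,0.6],[0,0,0],3.2],
  [[0.03,0.1,1.2],[0,0,0],3.2],
  [[0.03,0.1,1.7],[0,0,0],3.2],
  [[0.03,0.1,2.2],[0,0,0],3.2],
  [[0.03,0.1,2.2],[0,0,0],3.2],
])

```text
time_s: 24.05
tool_pos: [562.1, 88.4, 167.0]
ee_rot: [0.0, 1.0, 0.0, -0.001]
contact_force: [-0.7, -0.5, -1.4]
gripper_width: 34.5
```

apply_moves([
  [[0,0,0.6],[0,0,0],3.2],
  [[0,0,1.2],[0,0,0],3.2],
  [[0,0,1.8],[0,0,0],3.2],
  [[0,0,2.0],[0,0,0],3.2],
  [[0,0,2.0],[0,0,0],3.2],
])

```text
time_s: 24.55
tool_pos: [562.3, 88.3, 147.4]
ee_rot: [0.0, 1.0, 0.0, -0.0]
contact_force: [1.4, 0.0, -0.7]
gripper_width: 35.1
```

apply_moves([
  [[0,0,0.15],[0,0,0],3.2],
  [[0,0,0.3],[0,0,0],3.2],
  [[0,0,0.3],[0,0,0],3.2],
])

```text
time_s: 24.85
tool_pos: [562.5, 88.5, 144.9]
ee_rot: [0.0, 1.0, 0.0, 0.0]
contact_force: [-0.9, 0.4, -0.8]
gripper_width: 34.4
```

apply_moves([
  [[0,0,0.1],[0,0,0],3.2],
  [[0,0,0.1],[0,0,0],3.2],
  [[0,0,0.1],[0,0,0],3.8],
  [[0,0,0],[0,0,0],5.5],
  [[0,0,0],[0,0,0],5.5],
])

```text
time_s: 25.35
tool_pos: [562.7, 88.6, 145.3]
ee_rot: [0.0, 1.0, 0.0, 0.0]
contact_force: [-0.1, -0.8, -0.1]
gripper_width: 54.7
```

apply_moves([
  [[0,0,-1],[0,0,0],5.5],
  [[0,0,-3],[0,0,0],5.5],
  [[0,0,-6],[0,0,0],5.5],
  [[0,0,-10],[0,0,0],5.5],
  [[0,4,-11],[0,0,0],5.5],
])

```text
time_s: 25.85
tool_pos: [564.0, 55.7, 261.0]
ee_rot: [-0.002, 1.0, 0.005, 0.004]
contact_force: [0.5, -0.4, 0.7]
gripper_width: 54.8
```

apply_moves([
  [[-1,4,0],[0,0,0],5.5],
  [[-2,8,0],[0,0,0],5.5],
  [[-4,13,0],[0,0,0],5.5],
  [[-6,18,-1],[0,0,0],5.5],
  [[-7,23,-2],[0,0,0],5.5],
])

```text
time_s: 26.35
tool_pos: [493.4, -172.8, 274.1]
ee_rot: [0.0, 1.0, 0.0, 0.0]
contact_force: [0.5, -0.2, 0.0]
gripper_width: 54.9
```

```bash
python3 look.py top 0 0 640 400 t17; python3 look.py scene 240 90 480 330 t17s
python3 - <<'E'
from rot import *
im=np.load("last_top.npy")
for c in caps(im)[0]: print(c[0].round(1),c[1],c[2])
print(onz("top",0,0,0))
E
```

```text
26.4 [ 491.6 -183.6  275.6] [-1.  -8.   1.2] 54.59973358439544
26.45 [ 492.8 -180.1  275. ] [0.2 0.2 0.3] 55.11322367938293
[217.5 265.9] 5107.171875 [120. 120.]
[214.  221.3] 24.015625 [5.25  5.875]
[207.2 225. ] 23.859375 [5.25 5.75]
[217.5 228.1] 25.265625 [5.875 5.75 ]
[210.6 231.7] 26.015625 [5.75 5.75]
[249.5 241.2] 269.9375 [18.5   19.375]
[254.5 279.6] 88.1875 [10.5 11. ]
[226.  301.1] 27.859375 [5.875 6.   ]
[218.9 303.7] 28.3125 [5.625 6.625]
[228.5 308.6] 28.125 [5.875 6.25 ]
[221.1 311.1] 27.40625 [6.    5.875]
[1120.13778441  658.74693815]
```

View pics/t17.png

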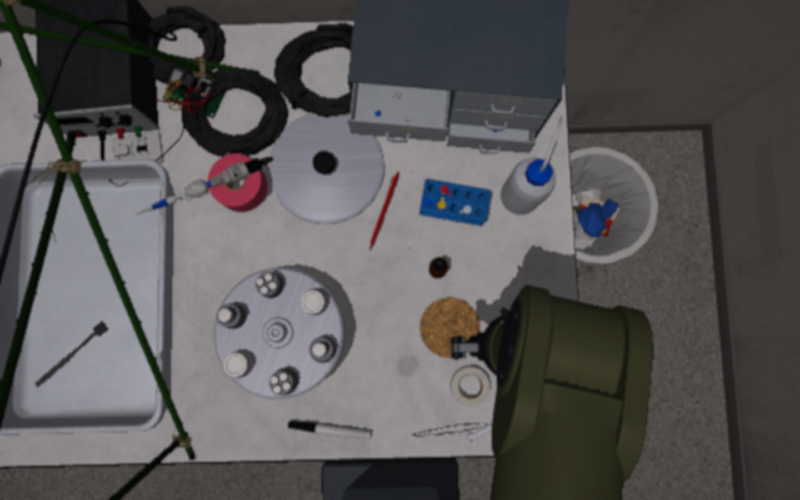

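View pics/t17s.png

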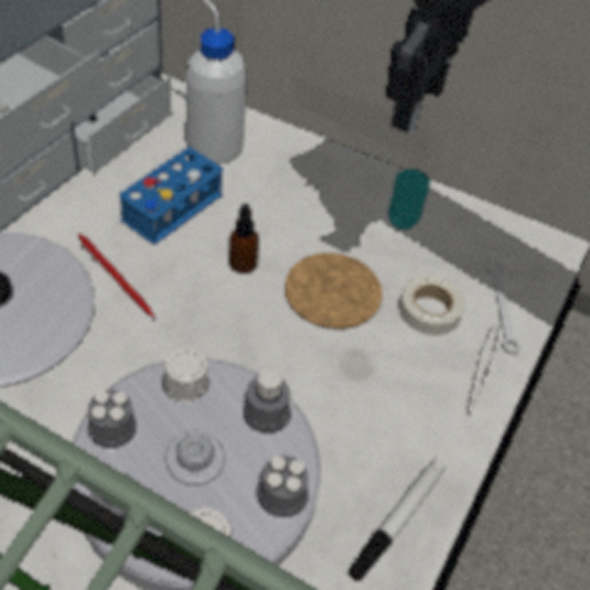

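```bash
python3 - <<'E'
from rot import *
t=np.load("last_top.npy");s=np.load("last_scene.npy")
print("exp top",{k:proj("top",p).round(1) for k,p in dict(b1=(562,87.8,93),s=(487.8,77.1,113),f=(441.4,136,99)).items()})
print("exp scene",{k:proj("scene",p).round(1) for k,p in dict(b1=(562,87.8,93),s=(487.8,77.1,113),f=(441.4,136,99)).items()})
C,m=caps(s,(290,380,225,310),th=3)
for c in C: print("scene",c[0].round(1),c[1].round(1),c[2])
i0=np.load("top0.npy")
d=np.abs(i0.astype(int)-t).sum(2)
# bystanders: dropper, wash
for n,(u0,u1,v0,v1) in dict(dropper=(338,365,200,228),wash=(398,450,110,175)).items(): print(n,d[v0:v1,u0:u1].mean(),d[20:100,20:100].mean())
E
python3 look.py scene 270 215 380 310 t18
```

```text
exp top {'b1': array([249.7, 240.4]), 's': array([254.1, 280.2]), 'f': array([223.9, 306. ])}
exp scene {'b1': array([314.5, 237.9]), 's': array([349.3, 244.8]), 'f': array([355.3, 282.4])}
scene [348.9 248. ] 2521.0 [90. 85.]
scene [352.  281.5] 62.5 [ 8.125 12.75 ]
scene [359.4 283.3] 61.8 [ 7.625 12.625]
scene [326.3 301.1] 98.0 [16.625 11.625]
dropper 32.507936507936506 12.56171875
wash 36.56686390532544 12.56171875
26.5 [ 493.9 -175.8  274.5] [-0.7  0.6  0.1] 55.17195623176243
```

View pics/t18.png

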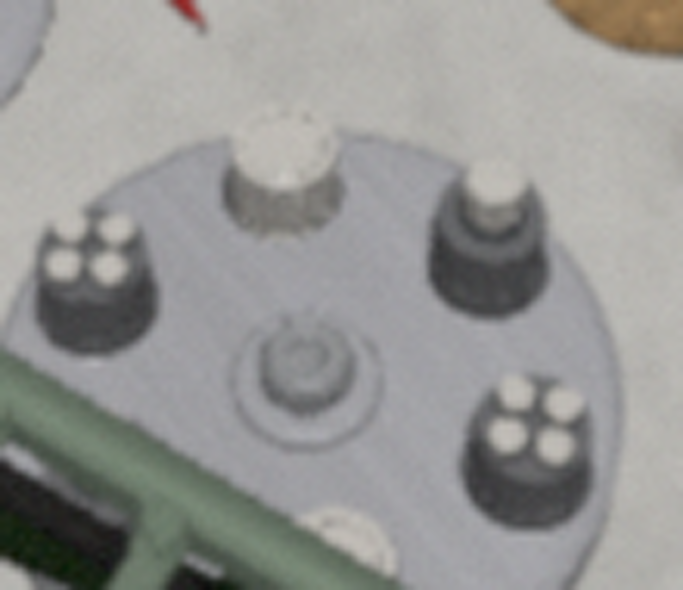

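```bash
python3 -c "
from cell import workorder,monitor
print(monitor.get_obs()['time_s'],abs(monitor.get_obs()['joint_vel']).max());print(workorder.sign_off())"
```

```text
26.5 0.07745849384285054
the job is handed in; nothing more can be done
None
```

The rotor is rearranged and handed in at 26.5 s: each load now faces its own kind across the hub. It took four moves:
1. One bottle went onto the cork mat.
2. The front single-tube carrier went into that bottle's bore.
3. A four-tube carrier went into the freed front bore.
4. The parked bottle went into the four-tube carrier's old bore.

**Seating:** in the last pictures from both cameras, all six loads are in their bores. The three I moved are upright, with their tops within about 1.5 pixels of where a fully home load should appear. About 6 pixels in the scene view would mean 10 mm too high. The bottle on the rotor's far-left front was partly hidden in the scene view, but I never touched it.

**Bystanders:** by eye, the dropper bottle, wash bottle and turquoise look-alike stand where they were, and nothing tipped. My pixel-difference check on the dropper and wash bottles read higher than the reference patch (about 33 and 37 against 13). I put that down to lighting and shadow, because their measured positions had not shifted.

**Forces:** the highest wrist force reported was about 13 N, when I set the bottle on the mat. The arm was still settling slightly at sign-off, clear of everything.

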